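# Fit the filter frame in the bench dust extractor

## Robot

A 7-joint arm with a two-finger parallel gripper is mounted at the origin on a cart in front of the work surface, level with it; the furniture and walls round the work are solid. World frame = base frame: x ahead of the robot, y to its left, z up, the work surface at z = 0. Lengths are in m, angles in rad, forces in N, time in s.
With the tool pointing down it reaches from about 0.4 to 0.85 m from the base axis. Payload 4.5 kg.
Tool frame: the origin (TCP) lies where the fingers leave the gripper's body, on its centre line; the fingertips stand 64 mm ahead of it and the grasp point (between the pads) lies 45 mm ahead of it; z points along the fingers, y is the line along which they close (so a half turn about z gives the same grasp; the last joint's range is limited). The gripper opens to 88 mm and grips with 3 to 60 N. Pads are 18 mm wide; open, the fingers measure 123 mm over their backs; the gripper's body (75 mm by 187 mm) begins 45 mm behind the grasp point.
Start: joints at [1.278, 0.689, -0.195, 1.565, 0.157, 0.902, -0.215], TCP at [0.201, -0.592, 0.303] pointing down, gripper open.
Joint ranges: [-3.01, 3.01], [-0.46, 2.08], [-1.47, 1.51], [0.13, 2.56], [-1, 4.14], [0.04, 2.09], [-2.66, 2.66]. Speed limits (rad/s): [2.57, 2.57, 3.14, 3.14, 3.14, 3.14, 3.14].

## Interface

Orientations are given as a unit quaternion [x, y, z, w].
In Python, from plant import r gives the robot as it stands.
- The arm moves only by the tool play_rows, never from a script. Its arguments are lists of equal length, an entry for each row: "translation": the shift along the tool's x, y, z in m, a list of three; "delta_rot": the turn, a rotation vector about the tool's x, y, z in degrees, a list of three; "grip": the opening, from -1 (shut) to 1 (fully open). In form: {"translation": [[x, y, z], ...], "delta_rot": [[rx, ry, rz], ...], "grip": [grip, ...]}. A call has 1 to 20 rows; each row shifts and turns the commanded pose from where the row before left it, along the tool's axes as they then stand; what a row does not reach is not made up. A row lasts 1/8 s, in which the tool goes at most 62.5 mm and 10.7 degrees, less where a joint would pass 70% of its speed; a pose out of reach is approached as far as the arm can. A call with a gripper value outside its range is refused whole. The fingers move at their own pace and stop on an object; "squeeze" is the grip in N (left out, the last holds). Time passes only in rows, so rows that do not move let the fingers close. It gives the time, the measured TCP pose, the force, the opening and the grip force at its end, in the units of the state.
- r.get_state(): the state, without advancing time (a new reading comes with each control period).
- r.snapshot(name): name is "scene" or "top"; returns the picture (384x512x3 uint8, blue, green, red); there is no depth.
- r.get_calibration(name): a dict with "intrinsics" (3x3 intrinsics, pixels), "eye" and "rotation" of the camera in the world. Camera axes: x right, y up, looking along -z (the intrinsics and any distortion apply to the point x, -y, -z); pixel columns grow to the right and rows downward; lengths in m; the calibration is good to about 2 mm. A picture is of the moment at which its call begins. get_calibration takes no time and is no camera call.
- r.finish_job(): hands the job in; it is judged then, once.
Trained networks look in the newest picture that a camera, given by its name, has taken for a name from the list of things; names that differ only in an ending like _2 or _b are one class to them, and where a whole thing is asked for, a point or a joint stands for the part that bears it (a point fixed in the world has none). Each returns a list of dicts, best first, with "confidence" (0 to 1); they miss things now and then, are a little off and sometimes report something else, mostly with a low value. They report only what shows in the picture. A call takes as long as a camera call.
- r.look_for(camera, target): "point" ([x, y, z] in m, in world coordinates, good to about 4 mm: the middle of the surface that is visible of it).
- r.silhouettes(camera, target): "pixels" (384x512 bool, what is visible of it).
The state is a dict: "clock": time; "q": joint angles; "qd": joint speeds; "joint_torque": joint torques, N m; "tool_pos": TCP position; "eef_rot": TCP orientation; "contact_force": force on the tool from outside, world axes, zero at the start; "moment": the same for the moment, N m; "opening": opening from 0.0 (shut) to 1.0 (fully open); "finger_force": force on a finger pad.
Only numpy, scipy, OpenCV 4.12 (cv2) and the standard library are available. Lean on these libraries where they do the work, as an engineer would, in place of code of your own. Each camera call takes 0.05 s, during which the arm holds its last target. There are 200 camera calls.

## Task

Fit the clean filter frame into the top of the bench dust extractor. Hook its rounded edge under the metal retaining lip on the far side with the square front edge still raised, push it back against the spring bar there, swing the front edge down inside the front lip onto the ledge, and let go so that the spring slides the frame forward fully home, lying flat under both lips. The deck inside may be clamped higher or lower, so feel your way in: do not force the frame, push the extractor with the robot or disturb the things on the bench.

Things in the scene. Friction and masses are not known exactly. Their poses are not given: they have to be found in the camera images.
- extractor: light grey bench dust extractor, fixed, 186 x 158 mm, walls 66 mm high; origin: centre of its underside, on the bench. x points to its far side (steel retaining lip), -x to its front (red rocker switch, black knob), z up. Its top is an open recess, side walls at y = -66 and +66 mm, front wall at x = -80. In it is the filter deck (ledge, front lip; far side sill, retaining lip)
- ledge (a point): extractor point (-67, 0, 45) mm: nominal top of the deck's front ledge, x = -76 to -58, on which the frame's front end finally rests. The whole level deck (ledge, front lip, sill, retaining lip, spring bar) is clamped in slots: it stands up to 8 mm above or below the heights given for these points, different each time, and is not measured, so feel for the sill
- lip_mouth (a point): extractor point (67, 0, 45) mm: nominal, mouth of the slot under the far retaining lip. Level sill, as high as the ledge, from x = 45 to 89, 130 mm wide; above it the lip from x = 67 to 91, 4 mm thick; slot between them 12.5 mm high. Deck height varies: see ledge
- spring_face (a point): extractor point (70, 0, 51) mm, nominal: front of the black spring bar in the slot when free (this point does not move). The bar yields 13 mm in +x to a hard stop at x = 83; it pushes back with 2.5 N at first touch plus 0.4 N per mm, 7.7 N at the stop. The frame's tip is at x = 74 when home, and must be at x = 78 to 83 for its front edge to pass the front lip
- front_lip (a point): extractor point (-72, 0, 62) mm, nominal: top inner edge of the dark fixed front lip, 5 mm thick (underside 12 mm above the ledge), 120 mm wide, reaching 4 mm over the ledge from the deck's front stop, whose inner face is at x = -76
- filter_frame: flat filter frame, aluminium border, white pleats, loose, 150 (x) x 120 (y) x 10 (z) mm, 0.18 to 0.29 kg; origin: centre of its underside; starts lying flat on the bench. Its +x edge (hook edge) is a half round of radius 5 mm, its -x edge (front edge) square. Home: axes as the extractor's, origin at extractor x = -1, y = 0 mm, underside on ledge and sill, front edge against the front stop
- hook_edge (a point): on the frame, centre of the half-round hook edge: frame point (70, 0, 5) mm; the tip is 5 mm further in x
- front_edge (a point): on the frame, middle of the lower front edge: frame point (-75, 0, 0) mm
- tab (a point): on the frame's blue pull tab, frame point (-15, 0, 30) mm, 10 mm below the tab's top. The tab is an upright plate, 10 mm thick in x, 40 mm wide in y, rising from the frame's top (z = 10) to z = 40; pinch it from above across its thickness
- lamp_disc (a point): centre of the white round cover of the bench lamp that hangs over the bench between frame and extractor, fixed, 236 mm across, tilted, its lowest part 0.36 m above the bench; keep the wrist clear of it: carry the frame past it on the robot's side
- charcoal_block: bystander: black charcoal block, 40 x 52 x 24 mm, origin under its centre
- bench_block: bystander: grey steel bench block, 48 x 116 x 18 mm, origin under its centre
- pliers_blue: bystander: pliers with blue handles, 53 x 150 x 10 mm, origin under their centre
- cream_pot: bystander: small cream-coloured pot, 33 mm across, 34 mm high, origin under its centre
- ring_clamp: bystander: wooden ring clamp, 32 x 122 x 23 mm, origin under its centre
- solder_spool: bystander: black spool with silver wire, 43 mm across, 26 mm high, origin under its centre
- doming_punch: bystander: steel doming punch with a ball end, 18 x 67 x 18 mm, origin under its centre

How it is judged:
By the outcome, as a careful person would: the job done as asked, in the order asked, and still so for the second after the job is handed in, with the robot touching nothing.
It also fails if it takes over 72 s, if anything falls off the work surface, if the arm or the gripper's body presses on something with over 40 N, if the wrist force passes 120 N, or if a joint passes its speed limit or range.

## Working session

There is one attempt and no reset: what is moved stays moved. The work goes in short steps, Python scripts to look and compute and a tool call to move; the robot and the scene stay as the last step left them, time stands still between calls to the robot, and variables do not carry over. Pictures are saved under pics/ and viewed, at most 10 in all, crops included, and the job is handed in when it is done.

Besides the shell and the picture viewer there is one more tool, called after "Request:" by a JSON object that holds its "api" and its "payload", one argument or row to a line. play_rows: Moves the arm, as the interface text tells. Its arguments: {"type":"object","properties":{"translation":{"type":"array","items":{"type":"array","items":{"type":"number"}}},"delta_rot":{"type":"array","items":{"type":"array","items":{"type":"number"}}},"grip":{"type":"array","items":{"type":"number"}},"squeeze":{"type":"number"}},"required":["translation","delta_rot","grip"]}

```bash
mkdir -p pics; ls
python3 - <<'E'
from plant import r
import cv2,numpy as np
np.set_printoptions(precision=4,suppress=True)
for c in("scene","top"):
    im=r.snapshot(c); cv2.imwrite(f"pics/{c}0.png",im)
    k=r.get_calibration(c); print(c,k)
    for t in("extractor","filter_frame","tab","hook_edge","front_edge","lamp_disc","front_lip","lip_mouth","ledge"):
        try: print(t,[(np.round(d["point"],4),round(d["confidence"],2)) for d in r.look_for(c,t)][:2])
        except Exception as e: print(t,e)
print(r.get_state())
E
```

```text
pics
scene {'intrinsics': array([[395.0818,   0.    , 257.9997],
       [  0.    , 395.0818, 192.1111],
       [  0.    ,   0.    ,   1.    ]]), 'eye': array([-0.2585, -1.1451,  0.9364]), 'rotation': array([ 0.4945, -0.1699, -0.2935,  0.8003])}
extractor [(array([ 0.6095, -0.3316,  0.039 ]), 0.56)]
filter_frame [(array([0.574 , 0.13  , 0.0106]), 0.73)]
tab [(array([0.5682, 0.1301, 0.0029]), 0.85)]
hook_edge [(array([0.5711, 0.1301, 0.0132]), 0.92)]
front_edge [(array([0.5671, 0.1265, 0.0093]), 0.75), (array([ 0.6067, -0.3338,  0.04  ]), 0.31)]
lamp_disc it knows: bench_block, charcoal_block, cream_pot, doming_punch, extractor, filter_frame, front_edge, front_lip, hook_edge, ledge, lip_mouth, pliers_blue, ring_clamp, solder_spool, spring_face, tab
front_lip [(array([ 0.6073, -0.3339,  0.0395]), 0.7)]
lip_mouth [(array([ 0.6045, -0.335 ,  0.0357]), 0.84)]
ledge [(array([ 0.609 , -0.3301,  0.0411]), 0.84), (array([0.5589, 0.265 , 0.0218]), 0.53)]
top {'intrinsics': array([[472.0033,   0.    , 258.1872],
       [  0.    , 472.0033, 186.3632],
       [  0.    ,   0.    ,   1.    ]]), 'eye
[... 630 characters left out ...]
6039, -0.3265,  0.035 ]), 0.77)]
lip_mouth [(array([ 0.5966, -0.3287,  0.0351]), 0.7), (array([ 0.6305, -0.1056,  0.0162]), 0.7)]
ledge [(array([ 0.6001, -0.3297,  0.0375]), 0.75)]
{'clock': 0.9, 'q': array([ 1.2778,  0.6891, -0.1946,  1.5653,  0.1573,  0.9025, -0.2151]), 'qd': array([ 0.0001, -0.0001,  0.0009,  0.0013, -0.0013,  0.0003, -0.0017]), 'joint_torque': array([ -0.0003, -52.7476,  -1.2671, -15.3744,  -0.0518,  -0.0008,
        -0.    ]), 'tool_pos': array([ 0.2007, -0.5919,  0.3028]), 'eef_rot': array([0.9867, 0.1627, 0.    , 0.0001]), 'contact_force': array([ 0.7214,  0.2781, -0.0043]), 'moment': array([0.0244, 0.0214, 0.0202]), 'finger_force': 0.0, 'opening': 0.9972991607097191}
```

Run:
```python
import cv2,numpy as np
a=cv2.imread("pics/scene0.png");b=cv2.imread("pics/top0.png")
for n,i in(("s",a),("t",b)): cv2.imwrite(f"pics/{n}0big.png",cv2.resize(i,(800,600),interpolation=cv2.INTER_CUBIC))
```

```text
(no output)
```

View pics/s0big.png

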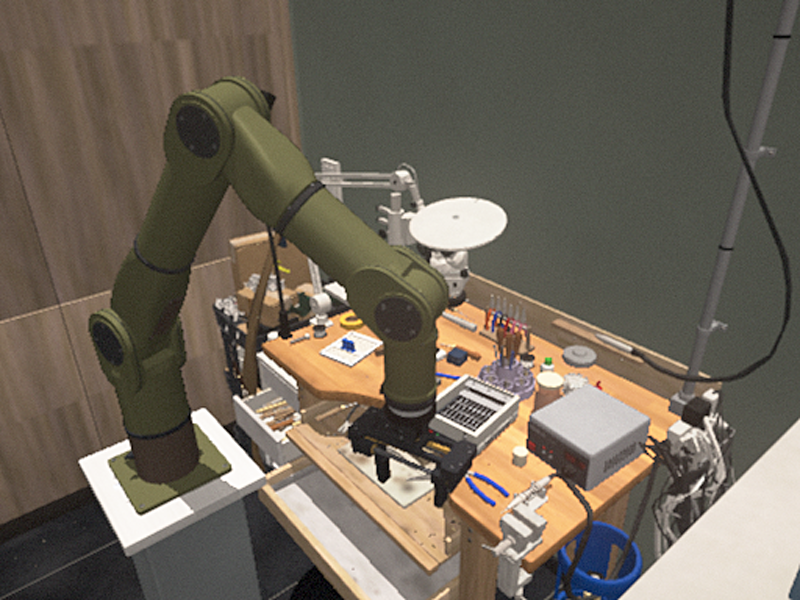

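View pics/t0big.png

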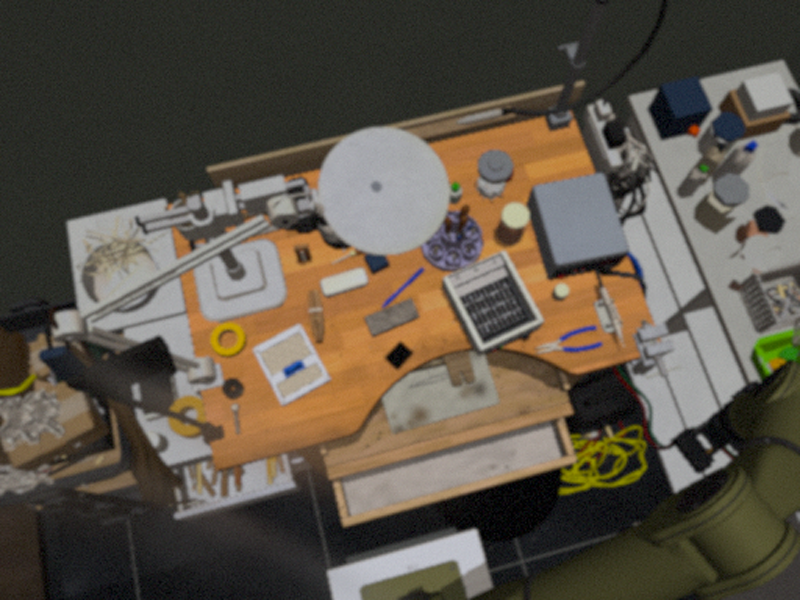

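The pictures show the extractor (top view big px 495,302), the frame with its blue tab (291,365) and the lamp disc (385,190), with the frame a bit rotated. Next I fit both poses from silhouettes and zoom in.

```bash
cat > h.py <<'E'
import numpy as np,cv2
from scipy.spatial.transform import Rotation as R
from scipy.optimize import minimize
from plant import r
np.set_printoptions(precision=4,suppress=True)
def proj(c,P):
    k=r.get_calibration(c); q=R.from_quat(k["rotation"]).inv().apply(np.atleast_2d(P)-k["eye"])*[1,-1,-1]
    u=q@np.array(k["intrinsics"]).T; return u[:,:2]/u[:,2:]
def box(x0,x1,y0,y1,z0,z1): return np.array([[x,y,z] for x in(x0,x1) for y in(y0,y1) for z in(z0,z1)])/1e3
MODEL={"filter_frame":[box(-75,75,-60,60,0,10),box(-20,-10,-20,20,10,40)],"extractor":[box(-93,93,-79,79,0,66)]}
def place(P,p): return R.from_euler("z",p[2]).apply(P)+[p[0],p[1],0]
def render(c,name,p,s=4):
    m=np.zeros((384*s,512*s),np.uint8)
    for b in MODEL[name]:
        u=(proj(c,place(b,p))+.5)*s
        cv2.fillConvexPoly(m,cv2.convexHull(u.astype(np.float32)).round().astype(np.int32),255)
    return cv2.resize(m,(512,384),interpolation=cv2.INTER_AREA)/255.
def fit(name,masks,p0):
    def cost(p): return sum(np.abs(render(c,name,p)-m).sum() for c,m in masks.items())
    best=None
    for d in(-.3,0,.3):
        q=np.array(p0)+[0,0,d]
        o=minimize(cost,q,method="Nelder-Mead",options=dict(initial_simplex=[q,q+[.02,0,0],q+[0,.02,0],q+[0,0,.2]],xatol=1e-4,fatol=.05))
        if best is None or o.fun<best.fun: best=o
    return best
E
python3 - <<'E'
from h import *
for n,p0 in(("filter_frame",(.578,.131,-.3)),("extractor",(.605,-.33,-.3))):
    M={}
    for c in("scene","top"):
        s=r.silhouettes(c,n); M[c]=s[0]["pixels"].astype(float); print(n,c,s[0]["confidence"],M[c].sum())
        np.save(f"m_{n}_{c}.npy",M[c])
    for sub in(["scene","top"],["scene"],["top"]):
        o=fit(n,{c:M[c] for c in sub},p0); print(n,sub,o.x,np.degrees(o.x[2]),o.fun)
a=cv2.imread("pics/top0.png");b=cv2.imread("pics/scene0.png")
f=lambda i,x,y:cv2.resize(i[y:y+75,x:x+100],(400,300),interpolation=cv2.INTER_CUBIC)
cv2.imwrite("pics/z1.png",np.vstack([np.hstack([f(a,140,195),f(a,270,155)]),np.hstack([f(b,180,185),f(b,258,228)])]))
E
```

```text
filter_frame scene 0.93 524.0
filter_frame top 0.8 1421.0
filter_frame ['scene', 'top'] [0.5867 0.1388 0.2873] 16.460412695789987 150.9921568627451
filter_frame ['scene'] [0.5855 0.1433 0.2731] 15.647094863260131 38.76862745098039
filter_frame ['top'] [0.5876 0.1387 0.2787] 15.96628375716168 88.05882352941175
extractor scene 0.62 1825.0
extractor top 0.89 2736.0
extractor ['scene', 'top'] [ 0.5988 -0.3273  0.1889] 10.825795991897555 564.8313725490195
extractor ['scene'] [ 0.6223 -0.321   0.403 ] 23.0897275289915 347.278431372549
extractor ['top'] [ 0.5985 -0.3279  0.1819] 10.423971992455979 78.00392156862745
```

View pics/z1.png

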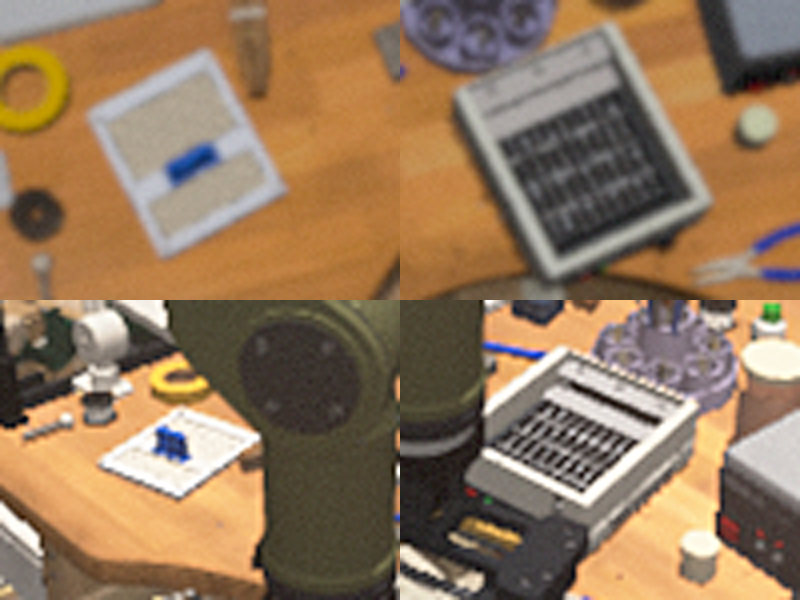

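Top-left crop: the tab lies below the frame's centre, so the hook edge points away. Top-right crop: the steel lip is on the far side of the extractor. Next: lamp position, and rows for the approach.

```bash
cat >> h.py <<'E'
def ray(c,u):
    k=r.get_calibration(c); d=np.linalg.inv(k["intrinsics"])@[u[0],u[1],1]*[1,-1,-1]
    return np.array(k["eye"]),R.from_quat(k["rotation"]).apply(d)
def tri(u):
    A=np.zeros((3,3));b=np.zeros(3)
    for c,p in u.items():
        e,d=ray(c,p);d=d/np.linalg.norm(d);M=np.eye(3)-np.outer(d,d);A+=M;b+=M@e
    return np.linalg.solve(A,b)
def tool(psi,tilt=0):
    "tool down, x axis at yaw psi deg; tilt deg about tool x"
    x=np.radians(psi); m=np.array([[np.cos(x),np.sin(x),0],[np.sin(x),-np.cos(x),0],[0,0,-1.]])
    return R.from_matrix(m.T if 0 else np.c_[m[:,0],m[:,1],m[:,2]])*R.from_euler("x",tilt,degrees=True)
def plan(wps,p=None,q=None):
    "wps: (pos,Rot,n). prints rows in tool axes with rounding fed back"
    s=r.get_state(); p=s["tool_pos"] if p is None else p; q=R.from_quat(s["eef_rot"]) if q is None else q
    p=np.array(p,float);T=[];D=[]
    for tp,tq,n in wps:
        p0=p.copy();q0=q;rv=(q0.inv()*tq).as_rotvec()
        for i in range(1,n+1):
            gp=p0+(np.array(tp)-p0)*i/n; gq=q0*R.from_rotvec(rv*i/n)
            t=np.round(q.inv().apply(gp-p),4 if n<3 else 3); d=np.round((q.inv()*gq).as_rotvec(degrees=True),1)
            p=p+q.apply(t); q=q*R.from_rotvec(d,degrees=True); T.append(t.tolist());D.append(d.tolist())
    print("T",T);print("D",D);print(len(T),"end",p,q.as_matrix()[:,0])
E
python3 - <<'E'
from h import *
print("lamp",tri({"scene":(293,142),"top":(246,122)}))
s=r.get_state();print(R.from_quat(s["eef_rot"]).as_matrix());print(tool(18.7).as_matrix())
plan([((.40,-.12,.28),tool(72),12),((.572,.134,.20),tool(106),8)])
E
```

```text
lamp [ 0.7424 -0.1271  0.4231]
[[ 0.9471  0.3211  0.    ]
 [ 0.3211 -0.9471 -0.    ]
 [ 0.      0.     -1.    ]]
[[ 0.9472  0.3206  0.    ]
 [ 0.3206 -0.9472  0.    ]
 [ 0.      0.     -1.    ]]
T [[0.028, -0.032, 0.002], [0.031, -0.03, 0.002], [0.033, -0.027, 0.002], [0.035, -0.024, 0.002], [0.037, -0.022, 0.001], [0.038, -0.019, 0.002], [0.04, -0.016, 0.002], [0.04, -0.012, 0.002], [0.042, -0.01, 0.002], [0.042, -0.006, 0.002], [0.043, -0.003, 0.002], [0.042, 0.0, 0.002], [0.037, 0.011, 0.01], [0.036, 0.013, 0.01], [0.035, 0.016, 0.01], [0.033, 0.019, 0.01], [0.033, 0.021, 0.01], [0.03, 0.023, 0.01], [0.029, 0.026, 0.01], [0.027, 0.027, 0.01]]
D [[0.0, -0.0, -4.4], [0.0, -0.0, -4.5], [0.0, -0.0, -4.4], [0.0, -0.0, -4.5], [0.0, 0.0, -4.4], [0.0, 0.0, -4.4], [0.0, 0.0, -4.5], [0.0, 0.0, -4.4], [0.0, 0.0, -4.5], [0.0, 0.0, -4.4], [0.0, 0.0, -4.4], [0.0, 0.0, -4.5], [0.0, 0.0, -4.2], [0.0, 0.0, -4.3], [0.0, 0.0, -4.2], [0.0, 0.0, -4.3], [0.0, 0.0, -4.2], [0.0, 0.0, -4.3], [0.0, 0.0, -4.2], [0.0, 0.0, -4.3]]
20 end [0.5718 0.1343 0.1997] [-0.2761  0.9611 -0.    ]
```

Request:
{"api": "play_rows", "payload": {
  "translation": [
    [0.028, -0.032, 0.002],
    [0.031, -0.03, 0.002],
    [0.033, -0.027, 0.002],
    [0.035, -0.024, 0.002],
    [0.037, -0.022, 0.001],
    [0.038, -0.019, 0.002],
    [0.04, -0.016, 0.002],
    [0.04, -0.012, 0.002],
    [0.042, -0.01, 0.002],
    [0.042, -0.006, 0.002],
    [0.043, -0.003, 0.002],
    [0.042, 0.0, 0.002],
    [0.037, 0.011, 0.01],
    [0.036, 0.013, 0.01],
    [0.035, 0.016, 0.01],
    [0.033, 0.019, 0.01],
    [0.033, 0.021, 0.01],
    [0.03, 0.023, 0.01],
    [0.029, 0.026, 0.01],
    [0.027, 0.027, 0.01]
  ],
  "delta_rot": [
    [0, 0, -4.4],
    [0, 0, -4.5],
    [0, 0, -4.4],
    [0, 0, -4.5],
    [0, 0, -4.4],
    [0, 0, -4.4],
    [0, 0, -4.5],
    [0, 0, -4.4],
    [0, 0, -4.5],
    [0, 0, -4.4],
    [0, 0, -4.4],
    [0, 0, -4.5],
    [0, 0, -4.2],
    [0, 0, -4.3],
    [0, 0, -4.2],
    [0, 0, -4.3],
    [0, 0, -4.2],
    [0, 0, -4.3],
    [0, 0, -4.2],
    [0, 0, -4.3]
  ],
  "grip": [1, 1, 1, 1, 1, 1, 1, 1, 1, 1, 1, 1, 1, 1, 1, 1, 1, 1, 1, 1]
}}

```text
clock: 3.6
tool_pos: [0.5728, 0.1353, 0.1994]
eef_rot: [0.601, 0.799, 0.0, 0.0]
contact_force: [0.4, 0.2, -0.4]
opening: 1.002
finger_force: 0.0
```

Run:
```python
from h import *
r.snapshot("scene");im=r.snapshot("top")
M={}
for c in("scene","top"):
    s=r.silhouettes(c,"extractor"); M[c]=s[0]["pixels"].astype(float); print(c,s[0]["confidence"],M[c].sum())
for sub in(["scene","top"],["scene"],["top"]):
    o=fit("extractor",{c:M[c] for c in sub},(.599,-.328,.18)); print(sub,o.x,np.degrees(o.x[2]),o.fun)
s=r.silhouettes("scene","filter_frame");print(s[0]["confidence"],s[0]["pixels"].sum())
print(r.get_state()["q"])
# overlay check: scene crops with both models
ims={c:r.snapshot(c) for c in("scene",)}; ims["top"]=cv2.imread("pics/top0.png")
P={"filter_frame":(.5876,.1387,.2787),"extractor":tuple(o.x)}
out=[]
for c,(x,y) in(("scene",(258,225)),("top",(265,150))),:pass
for c,n,x,y in(("top","filter_frame",145,197),("top","extractor",270,155),("scene","filter_frame",185,200),("scene","extractor",258,225)):
    g=cv2.resize(ims[c][y:y+75,x:x+100],(400,300),interpolation=cv2.INTER_CUBIC)
    for b in MODEL[n]:
        u=(proj(c,place(b,P[n]))+.5-[x,y])*4
        for i in range(8):
            for j in(1,2,4):
                if i&j==0: cv2.line(g,u[i].astype(int),u[i|j].astype(int),(0,0,255),1)
    out.append(g)
cv2.imwrite("pics/ov1.png",np.vstack([np.hstack(out[:2]),np.hstack(out[2:])]))
```

```text
scene 0.76 2145.0
top 0.58 2628.0
['scene', 'top'] [ 0.599  -0.3262  0.1942] 11.126545956242463 302.4823529411765
['scene'] [ 0.6027 -0.3213  0.2086] 11.951781159396257 115.52941176470588
['top'] [ 0.5991 -0.3281  0.1803] 10.331742849722001 108.24705882352941
0.57 499
[-0.0507  0.8081 -0.4522  1.7653  0.5204  0.691  -0.512 ]
```

View pics/ov1.png

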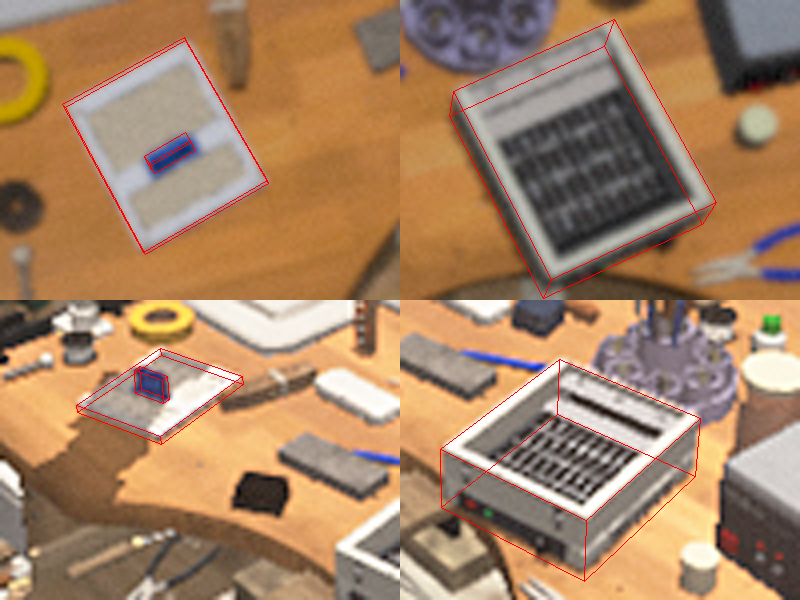

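The overlay agrees with the frame and its tab. The extractor matches in the top view, and the scene camera has an offset of a few mm. The TCP is already over the tab, so I descend and pinch.

Request:
{"api": "play_rows", "payload": {
  "translation": [
    [0, 0, 0.03],
    [0, 0, 0.03],
    [0, 0, 0.03],
    [0, 0, 0.02],
    [0, 0, 0.012],
    [0, 0, 0],
    [0, 0, 0],
    [0, 0, 0],
    [0, 0, 0],
    [0, 0, 0],
    [0, 0, 0]
  ],
  "delta_rot": [
    [0, 0, 0],
    [0, 0, 0],
    [0, 0, 0],
    [0, 0, 0],
    [0, 0, 0],
    [0, 0, 0],
    [0, 0, 0],
    [0, 0, 0],
    [0, 0, 0],
    [0, 0, 0],
    [0, 0, 0]
  ],
  "grip": [1, 1, 1, 0.6, 0.4, -1, -1, -1, -1, -1, -1],
  "squeeze": 40
}}

```text
clock: 5.28
tool_pos: [0.5722, 0.1344, 0.0779]
eef_rot: [0.602, 0.799, 0.0, 0.0]
contact_force: [0.5, 0.6, 0.6]
opening: 0.118
finger_force: 0.3
```

Request:
{"api": "play_rows", "payload": {
  "translation": [
    [0, 0, 0],
    [0, 0, 0],
    [0, 0, -0.01],
    [0, 0, -0.03],
    [0, 0, -0.05],
    [0, 0, -0.05],
    [0, 0, -0.03],
    [0, 0, 0],
    [0, 0, 0]
  ],
  "delta_rot": [
    [0, 0, 0],
    [0, 0, 0],
    [0, 0, 0],
    [0, 0, 0],
    [0, 0, 0],
    [0, 0, 0],
    [0, 0, 0],
    [0, 0, 0],
    [0, 0, 0]
  ],
  "grip": [-1, -1, -1, -1, -1, -1, -1, -1, -1]
}}

```text
clock: 6.4
tool_pos: [0.5709, 0.1336, 0.2465]
eef_rot: [0.602, 0.799, -0.001, -0.001]
contact_force: [0.3, 0.4, -1.3]
opening: 0.112
finger_force: 40.0
```

Run:
```python
from h import *
plan([((.45,.02,.24),tool(104),5),((.43,-.15,.24),tool(102),5),((.565,-.333,.238),tool(101),8)])
```

```text
T [[-0.015, -0.03, 0.001], [-0.016, -0.029, 0.002], [-0.015, -0.029, 0.001], [-0.016, -0.029, 0.001], [-0.016, -0.029, 0.002], [-0.032, -0.012, -0.0], [-0.032, -0.012, -0.0], [-0.032, -0.012, -0.0], [-0.032, -0.012, -0.0], [-0.033, -0.011, -0.0], [-0.026, 0.012, 0.0], [-0.026, 0.012, 0.001], [-0.026, 0.011, -0.0], [-0.025, 0.012, 0.0], [-0.026, 0.012, 0.0], [-0.026, 0.012, 0.001], [-0.025, 0.013, -0.0], [-0.026, 0.012, 0.0]]
D [[-0.0, 0.0, 0.4], [-0.1, 0.0, 0.4], [0.0, 0.0, 0.4], [-0.0, 0.0, 0.4], [-0.1, 0.0, 0.4], [0.0, 0.0, 0.4], [0.0, 0.0, 0.4], [0.0, 0.0, 0.4], [0.0, 0.0, 0.4], [0.0, 0.0, 0.4], [0.0, 0.0, 0.1], [0.0, 0.0, 0.2], [0.0, 0.0, 0.1], [0.0, 0.0, 0.1], [0.0, 0.0, 0.1], [0.0, 0.0, 0.2], [0.0, 0.0, 0.1], [0.0, 0.0, 0.1]]
18 end [ 0.5653 -0.3328  0.2381] [-0.1912  0.9816 -0.0007]
```

Request:
{"api": "play_rows", "payload": {
  "translation": [
    [-0.015, -0.03, 0.001],
    [-0.016, -0.029, 0.002],
    [-0.015, -0.029, 0.001],
    [-0.016, -0.029, 0.001],
    [-0.016, -0.029, 0.002],
    [-0.032, -0.012, 0],
    [-0.032, -0.012, 0],
    [-0.032, -0.012, 0],
    [-0.032, -0.012, 0],
    [-0.033, -0.011, 0],
    [-0.026, 0.012, 0],
    [-0.026, 0.012, 0.001],
    [-0.026, 0.011, 0],
    [-0.025, 0.012, 0],
    [-0.026, 0.012, 0],
    [-0.026, 0.012, 0.001],
    [-0.025, 0.013, 0],
    [-0.026, 0.012, 0],
    [0, 0, 0],
    [0, 0, 0]
  ],
  "delta_rot": [
    [0, 0, 0.4],
    [0, 0, 0.4],
    [0, 0, 0.4],
    [0, 0, 0.4],
    [0, 0, 0.4],
    [0, 0, 0.4],
    [0, 0, 0.4],
    [0, 0, 0.4],
    [0, 0, 0.4],
    [0, 0, 0.4],
    [0, 0, 0.1],
    [0, 0, 0.2],
    [0, 0, 0.1],
    [0, 0, 0.1],
    [0, 0, 0.1],
    [0, 0, 0.2],
    [0, 0, 0.1],
    [0, 0, 0.1],
    [0, 0, 0],
    [0, 0, 0]
  ],
  "grip": [-1, -1, -1, -1, -1, -1, -1, -1, -1, -1, -1, -1, -1, -1, -1, -1, -1, -1, -1, -1]
}}

```text
clock: 8.9
tool_pos: [0.5652, -0.331, 0.237]
eef_rot: [0.636, 0.772, -0.0, -0.002]
contact_force: [-0.8, -0.5, -1.8]
opening: 0.108
finger_force: 40.0
```

```bash
cat >> h.py <<'E'
def ftool(s=None,dy=0,dz=.0779):
    "frame pose (pos,Rot) in the world from the tool; frame x = tool y, frame y = tool x... z = -tool z"
    s=s or r.get_state(); q=R.from_quat(s["eef_rot"]); p=np.array(s["tool_pos"])
    m=q.as_matrix(); F=R.from_matrix(np.c_[m[:,1],m[:,0],-m[:,2]])
    return p+F.apply([.015,dy,-dz]),F
def draw(c,n,P,F,im,x,y,s,col):
    for b in MODEL[n]:
        u=(proj(c,F.apply(b)+P)+.5-[x,y])*s
        for i in range(8):
            for j in(1,2,4):
                if i&j==0: cv2.line(im,u[i].round().astype(int),u[i|j].round().astype(int),col,1,cv2.LINE_AA)
E
python3 - <<'E'
from h import *
P,F=ftool();print(P,F.as_euler("ZYX",degrees=True))
s=6;out=[]
for c,x,y,w,h in(("top",255,140,133,100),("scene",235,200,133,100)):
    im=r.snapshot(c);cv2.imwrite(f"pics/{c}_held.png",im)
    g=cv2.resize(im[y:y+h,x:x+w],None,fx=3*1,fy=3,interpolation=cv2.INTER_CUBIC)
    draw(c,"filter_frame",P,F,g,x,y,3,(0,0,255)); draw(c,"extractor",np.array([.5991,-.3275,0]),R.from_euler("z",10.6,degrees=True),g,x,y,3,(0,255,0))
    out.append(g)
    for t in("filter_frame","extractor"):
        m=r.silhouettes(c,t)
        print(c,t,[(round(k["confidence"],2),k["pixels"].sum()) for k in m]); 
        if m: np.save(f"held_{t}_{c}.npy",m[0]["pixels"])
cv2.imwrite("pics/ov2.png",np.hstack(out))
E
```

```text
[ 0.5797 -0.328   0.159 ] [11.0803  0.1615  0.1485]
top filter_frame [(0.94, np.int64(763)), (0.73, np.int64(447)), (0.47, np.int64(26))]
top extractor [(0.92, np.int64(1010))]
scene filter_frame [(0.56, np.int64(780))]
scene extractor [(0.57, np.int64(1984))]
```

View pics/ov2.png

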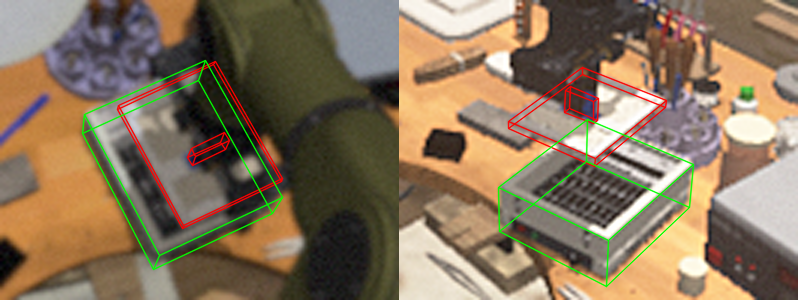

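```bash
cat >> h.py <<'E'
from scipy.optimize import least_squares
from scipy.ndimage import map_coordinates,gaussian_filter
def efit(c,im,edges,p0,mk,rng=4.,it=4):
    "edges: list of 3D endpoint pairs (object frame); mk(p)->(pos,Rot). Fits p to strongest gradient along the edge normals"
    g=gaussian_filter(im.astype(float),(.7,.7,0)); p=np.array(p0,float); ts=np.linspace(.08,.92,25); o=np.arange(-rng,rng+.01,.25)
    for k in range(it):
        S=[]
        P,F=mk(p)
        for e in edges:
            A=np.array(e)/1e3; X=A[0]+(A[1]-A[0])*ts[:,None]; u=proj(c,F.apply(X)+P)
            d=u[-1]-u[0]; n=np.array([-d[1],d[0]])/np.linalg.norm(d)
            q=u[:,None]+o[None,:,None]*n
            v=np.stack([map_coordinates(g[...,ch],[q[...,1],q[...,0]],order=1,mode="nearest") for ch in range(3)],-1)
            G=np.linalg.norm(np.gradient(v,axis=1),axis=2)
            G=G.mean(0)*.5+G*.5
            j=G.argmax(1); S.append((X,n,(q[np.arange(len(j)),j])))
        def res(p):
            P,F=mk(p); return np.concatenate([((proj(c,F.apply(X)+P)-t)@n) for X,n,t in S])
        s=least_squares(res,p,loss="soft_l1",f_scale=.3,x_scale=[.001,.001,.01]); p=s.x; rng=max(1.5,rng*.6); o=np.arange(-rng,rng+.01,.25)
    rr=res(p).reshape(len(edges),-1); return p,np.median(rr,axis=1),np.abs(rr).mean()
E
python3 - <<'E'
from h import *
top0=cv2.imread("pics/top0.png");th=cv2.imread("pics/top_held.png");sh=cv2.imread("pics/scene_held.png")
me=lambda p:(np.array([p[0],p[1],0]),R.from_euler("z",p[2]))
a,b,z=93,79,66
rim=[((-a,-b,z),(a,-b,z)),((-a,b,z),(a,b,z)),((-a,-b,z),(-a,b,z)),((a,-b,z),(a,b,z))]
vert=[((-a,-b,0),(-a,-b,z)),((-a,b,0),(-a,b,z)),((a,-b,0),(a,-b,z))]
print("E top",*efit("top",top0,rim,(.5991,-.3281,.18),me))
print("E scene",*efit("scene",sh,[rim[0],rim[2]]+[((-a,b,z),(30,b,z))]+vert[:1]+vert[2:],(.600,-.326,.19),me))
P0,F0=ftool()
mf=lambda p:(P0+F0.apply([p[0],p[1],0]),F0*R.from_euler("z",p[2]))
t=10
print("F top",*efit("top",th,[((-75,-60,t),(-75,60,t)),((-75,60,t),(75,60,t)),((-75,-60,t),(0,-60,t))],(0,0,0),mf))
print("F scene",*efit("scene",sh,[((-75,-60,0),(-75,60,0)),((-75,-60,0),(75,-60,0)),((75,-60,10),(75,0,10))],(0,0,0),mf))
E
```

```text
E top [ 0.5999 -0.327   0.1805] [ 0.015   0.0201  0.2739 -0.2277] 0.20884723190238266
E scene [ 0.6092 -0.3225  0.258 ] [-0.7246 -0.2689  0.0279  0.0418  0.2512] 0.5492062896323776
F top [0.0097 0.0014 0.1693] [-0.0735  0.1942 -0.1481] 0.5767920845740019
F scene [ 0.0014  0.0079 -0.0164] [-1.5059 -0.0076  0.4707] 0.5267410007163372
```

Run:
```python
from h import *
P,F=ftool();out=[]
for c,x,y in(("top",285,150),("scene",400,215)):
    w,h=66,80; x,y=(290,158) if c=="top" else (265+130,215)
    im=cv2.imread(f"pics/{c}_held.png")
for c,x,y in(("top",288,155),("scene",400,218)):
    im=cv2.imread(f"pics/{c}_held.png")
    x,y=(288,155) if c=="top" else (268,218)
    g=cv2.resize(im[y:y+80,x:x+66],None,fx=6,fy=6,interpolation=cv2.INTER_CUBIC)
    draw(c,"filter_frame",P,F,g,x,y,6,(0,0,255)); draw(c,"extractor",np.array([.5999,-.327,0]),R.from_euler("z",10.34,degrees=True),g,x,y,6,(0,255,0)); out.append(g)
cv2.imwrite("pics/ov3.png",np.hstack(out))
```

```text
(no output)
```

View pics/ov3.png

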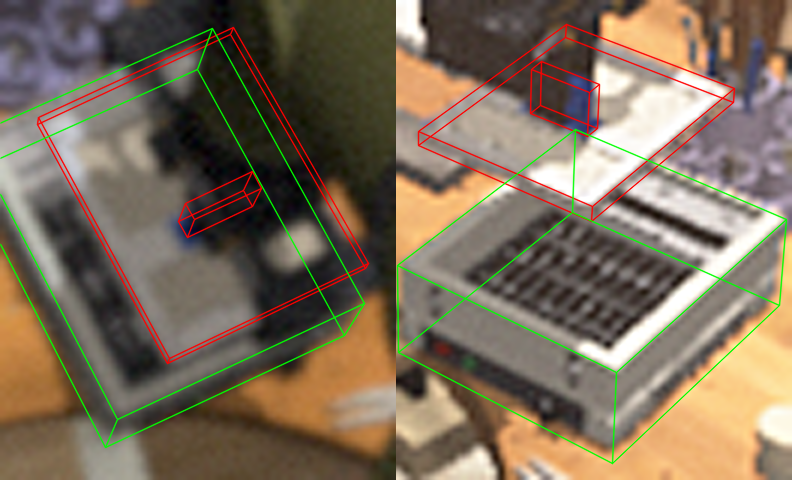

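The held frame agrees with the tool-based prediction in the top view: its front-left corner is at about (168,362) in the crop. The scene camera shifts both objects equally. I use extractor pose (0.5999, -0.327, 10.3°) and go to the raised-front hover.

```bash
cat >> h.py <<'E'
E0=np.array([.5999,-.327,0]);EY=10.4
def goal(hx,hy,hz,th,dz=77.9):
    "TCP pose for hook centre at extractor (hx,hy,hz) mm, front raised th deg"
    F=R.from_euler("z",EY,degrees=True)*R.from_euler("y",th,degrees=True)
    p=E0+R.from_euler("z",EY,degrees=True).apply(np.array([hx,hy,hz])/1e3)+F.apply(np.array([-85,0,dz-5])/1e3)
    m=F.as_matrix(); return p,R.from_matrix(np.c_[m[:,1],m[:,0],-m[:,2]])
def where(dz=77.9):
    s=r.get_state();P,F=ftool(s,0,dz/1e3); E=R.from_euler("z",EY,degrees=True).inv()
    h=E.apply(P+F.apply([.07,0,.005])-E0)*1e3; f=E.apply(P+F.apply([-.075,0,0])-E0)*1e3
    print("t",round(s["clock"],2),"hook",h.round(1),"front",f.round(1),"eul zyx",(E*F).as_euler("ZYX",degrees=True).round(2),
      "F",(E.apply(s["contact_force"])).round(2),"M",E.apply(s["moment"]).round(2),"ff",round(s["finger_force"],1))
E
python3 - <<'E'
from h import *
where()
p,q=goal(52,0,80,18);print(p)
p2,q2=goal(52,0,66,18)
plan([(p,q,8),(p2,q2,3)])
E
```

```text
t 9.2 hook [ 50.9   2.6 165.9] front [-94.1   0.9 160.9] eul zyx [0.67 0.01 0.  ] F [-0.08 -0.23 -1.04] M [-0.13 -0.05  0.07] ff 40.0
[ 0.5937 -0.3281  0.1756]
T [[-0.0, 0.003, 0.008], [-0.0, 0.004, 0.008], [-0.001, 0.004, 0.007], [0.0, 0.005, 0.008], [-0.0, 0.004, 0.007], [-0.0, 0.005, 0.007], [-0.001, 0.006, 0.007], [0.0, 0.005, 0.007], [0.0, 0.001, 0.004], [0.0, 0.002, 0.005], [0.0, 0.001, 0.004]]
D [[2.2, 0.0, 0.1], [2.3, 0.0, 0.1], [2.2, 0.0, 0.0], [2.3, 0.0, 0.1], [2.2, 0.1, 0.1], [2.3, -0.0, 0.1], [2.2, -0.0, 0.1], [2.3, 0.0, 0.1], [-0.0, -0.0, -0.0], [-0.0, -0.0, -0.0], [-0.0, -0.0, -0.0]]
11 end [ 0.5934 -0.3284  0.1616] [-0.1799  0.9837 -0.0002]
```

Request:
{"api": "play_rows", "payload": {
  "translation": [
    [0, 0.003, 0.008],
    [0, 0.004, 0.008],
    [-0.001, 0.004, 0.007],
    [0, 0.005, 0.008],
    [0, 0.004, 0.007],
    [0, 0.005, 0.007],
    [-0.001, 0.006, 0.007],
    [0, 0.005, 0.007],
    [0, 0.001, 0.004],
    [0, 0.002, 0.005],
    [0, 0.001, 0.004],
    [0, 0, 0],
    [0, 0, 0],
    [0, 0, 0]
  ],
  "delta_rot": [
    [2.2, 0, 0.1],
    [2.3, 0, 0.1],
    [2.2, 0, 0],
    [2.3, 0, 0.1],
    [2.2, 0.1, 0.1],
    [2.3, 0, 0.1],
    [2.2, 0, 0.1],
    [2.3, 0, 0.1],
    [0, 0, 0],
    [0, 0, 0],
    [0, 0, 0],
    [0, 0, 0],
    [0, 0, 0],
    [0, 0, 0]
  ],
  "grip": [-1, -1, -1, -1, -1, -1, -1, -1, -1, -1, -1, -1, -1, -1]
}}

```text
clock: 10.95
tool_pos: [0.5937, -0.3291, 0.1618]
eef_rot: [0.633, 0.758, -0.12, -0.1]
contact_force: [-1.1, -0.1, -1.1]
opening: 0.109
finger_force: 40.0
```

Run:
```python
from h import *
where()
im=r.snapshot("scene");P,F=ftool();x,y=258,210
g=cv2.resize(im[y:y+90,x:x+120],(800,600),interpolation=cv2.INTER_CUBIC)
cv2.imwrite("pics/tilt.png",g)
where()
```

```text
t 10.95 hook [51.9 -1.  66.2] front [-87.6  -0.8 106.2] eul zyx [-0.1  17.97 -0.04] F [-1.12  0.14 -1.08] M [-0.05 -0.46 -0.01] ff 40.0
t 11.0 hook [51.9 -1.  66.2] front [-87.6  -0.8 106.2] eul zyx [-0.09 17.97 -0.04] F [-0.12 -0.55 -1.41] M [-0.04 -0.46 -0.01] ff 40.0
```

View pics/tilt.png

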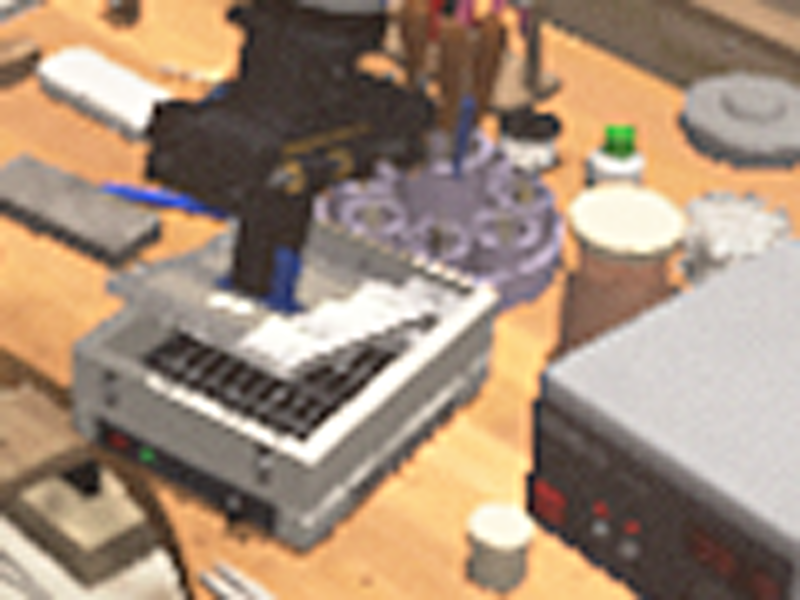

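Run:
```python
from h import *
E=R.from_euler("z",EY,degrees=True).inv()
for n,u in(("rack",{"scene":(324,238.5),"top":(290,153.6)}),("tip",{"scene":(318,197),"top":(295,138)}),("tip2",{"scene":(337,204),"top":(303,140)})):
    print(n,(E.apply(tri(u)-E0)*1e3).round())
# gripper-body far corners in extractor frame, now and at the final poses
for g in((52,0,66,18),(75,0,42,10),(75,0,42,0)):
    p,q=goal(*g); print(g,[(E.apply(p+q.apply([x,.0935,z])-E0)*1e3).round() for x in(-.0375,.0375) for z in(0,-.1)])
p,q=goal(52,0,66,18)
```

```text
rack [169.   9.  55.]
tip [138.  23. 252.]
tip2 [151. -25. 221.]
(52, 0, 66, 18) [array([ 83., -38., 133.]), array([114., -38., 228.]), array([ 83.,  38., 133.]), array([114.,  37., 228.])]
(75, 0, 42, 10) [array([ 96., -37., 112.]), array([113., -38., 211.]), array([ 96.,  37., 112.]), array([113.,  38., 211.])]
(75, 0, 42, 0) [array([ 83., -37., 115.]), array([ 83., -37., 215.]), array([ 83.,  38., 115.]), array([ 83.,  38., 215.])]
```

Request:
{"api": "play_rows", "payload": {
  "translation": [
    [0, 0.0006, 0.0018],
    [0, 0.0006, 0.0018],
    [0, 0.0006, 0.0018],
    [0, 0.0006, 0.0018],
    [0, 0, 0],
    [0, 0, 0]
  ],
  "delta_rot": [
    [0, 0, 0],
    [0, 0, 0],
    [0, 0, 0],
    [0, 0, 0],
    [0, 0, 0],
    [0, 0, 0]
  ],
  "grip": [-1, -1, -1, -1, -1, -1]
}}

```text
clock: 11.75
tool_pos: [0.5937, -0.329, 0.1539]
eef_rot: [0.633, 0.758, -0.12, -0.1]
contact_force: [0.4, 0.3, -1.6]
opening: 0.109
finger_force: 40.0
```

Run:
```python
from h import *
where()
```

```text
t 11.75 hook [51.9 -0.9 58.3] front [-87.6  -0.7  98.4] eul zyx [-0.09 17.99 -0.03] F [ 0.46  0.27 -1.57] M [-0.03 -0.51  0.06] ff 40.0
```

Request:
{"api": "play_rows", "payload": {
  "translation": [
    [0, 0.0003, 0.001],
    [0, 0.0003, 0.0009],
    [0, 0, 0],
    [0, 0, 0]
  ],
  "delta_rot": [
    [0, 0, 0],
    [0, 0, 0],
    [0, 0, 0],
    [0, 0, 0]
  ],
  "grip": [-1, -1, -1, -1]
}}

```text
clock: 12.25
tool_pos: [0.5936, -0.3289, 0.1519]
eef_rot: [0.633, 0.758, -0.12, -0.1]
contact_force: [0.6, 0.2, -1.6]
opening: 0.11
finger_force: 40.0
```

Request:
{"api": "play_rows", "payload": {
  "translation": [
    [0, 0.0003, 0.001],
    [0, 0.0003, 0.0009],
    [0, 0, 0],
    [0, 0, 0]
  ],
  "delta_rot": [
    [0, 0, 0],
    [0, 0, 0],
    [0, 0, 0],
    [0, 0, 0]
  ],
  "grip": [-1, -1, -1, -1]
}}

```text
clock: 12.75
tool_pos: [0.5936, -0.3289, 0.1499]
eef_rot: [0.633, 0.758, -0.12, -0.1]
contact_force: [0.2, -0.0, -1.7]
opening: 0.109
finger_force: 40.0
```

Request:
{"api": "play_rows", "payload": {
  "translation": [
    [0, 0.0003, 0.001],
    [0, 0.0003, 0.0009],
    [0, 0, 0],
    [0, 0, 0]
  ],
  "delta_rot": [
    [0, 0, 0],
    [0, 0, 0],
    [0, 0, 0],
    [0, 0, 0]
  ],
  "grip": [-1, -1, -1, -1]
}}

```text
clock: 13.25
tool_pos: [0.5936, -0.3289, 0.1479]
eef_rot: [0.633, 0.758, -0.12, -0.1]
contact_force: [-0.6, -0.0, -1.8]
opening: 0.111
finger_force: 40.0
```

Request:
{"api": "play_rows", "payload": {
  "translation": [
    [0, 0.0003, 0.001],
    [0, 0.0003, 0.0009],
    [0, 0, 0],
    [0, 0, 0]
  ],
  "delta_rot": [
    [0, 0, 0],
    [0, 0, 0],
    [0, 0, 0],
    [0, 0, 0]
  ],
  "grip": [-1, -1, -1, -1]
}}

```text
clock: 13.75
tool_pos: [0.5936, -0.3289, 0.1459]
eef_rot: [0.633, 0.758, -0.12, -0.1]
contact_force: [0.1, -0.1, -1.5]
opening: 0.11
finger_force: 40.0
```

Request:
{"api": "play_rows", "payload": {
  "translation": [
    [0, 0.0003, 0.001],
    [0, 0.0003, 0.0009],
    [0, 0, 0],
    [0, 0, 0]
  ],
  "delta_rot": [
    [0, 0, 0],
    [0, 0, 0],
    [0, 0, 0],
    [0, 0, 0]
  ],
  "grip": [-1, -1, -1, -1]
}}

```text
clock: 14.25
tool_pos: [0.5936, -0.329, 0.144]
eef_rot: [0.633, 0.758, -0.12, -0.1]
contact_force: [0.5, -0.4, -1.5]
opening: 0.105
finger_force: 40.0
```

Request:
{"api": "play_rows", "payload": {
  "translation": [
    [0, 0.0003, 0.001],
    [0, 0.0003, 0.0009],
    [0, 0, 0],
    [0, 0, 0]
  ],
  "delta_rot": [
    [0, 0, 0],
    [0, 0, 0],
    [0, 0, 0],
    [0, 0, 0]
  ],
  "grip": [-1, -1, -1, -1]
}}

```text
clock: 14.75
tool_pos: [0.5936, -0.329, 0.1419]
eef_rot: [0.633, 0.758, -0.12, -0.1]
contact_force: [0.2, -0.3, -1.0]
opening: 0.113
finger_force: 40.0
```

Run:
```python
from h import *
where()
```

```text
t 14.75 hook [51.7 -0.9 46.3] front [-87.7  -0.7  86.4] eul zyx [-0.08 18.   -0.02] F [ 0.13 -0.36 -1.04] M [-0.04 -0.45 -0.03] ff 40.0
```

Request:
{"api": "play_rows", "payload": {
  "translation": [
    [0, 0.0003, 0.001],
    [0, 0, 0],
    [0, 0, 0]
  ],
  "delta_rot": [
    [0, 0, 0],
    [0, 0, 0],
    [0, 0, 0]
  ],
  "grip": [-1, -1, -1]
}}

```text
clock: 15.12
tool_pos: [0.5935, -0.329, 0.1409]
eef_rot: [0.633, 0.758, -0.12, -0.1]
contact_force: [-0.6, 0.1, -1.2]
opening: 0.11
finger_force: 40.0
```

Run:
```python
from h import *
where()
```

```text
t 15.12 hook [51.7 -0.9 45.3] front [-87.7  -0.7  85.4] eul zyx [-0.09 18.   -0.02] F [-0.53  0.23 -1.16] M [-0.03 -0.46  0.03] ff 40.0
```

Request:
{"api": "play_rows", "payload": {
  "translation": [
    [0, 0.0003, 0.001],
    [0, 0.0002, 0.0005],
    [0, 0, 0],
    [0, 0, 0]
  ],
  "delta_rot": [
    [0, 0, 0],
    [0, 0, 0],
    [0, 0, 0],
    [0, 0, 0]
  ],
  "grip": [-1, -1, -1, -1]
}}

```text
clock: 15.62
tool_pos: [0.5936, -0.329, 0.1393]
eef_rot: [0.633, 0.758, -0.12, -0.1]
contact_force: [-0.6, 0.1, -1.6]
opening: 0.11
finger_force: 40.0
```

Run:
```python
from h import *
where()
```

```text
t 15.62 hook [51.7 -0.9 43.7] front [-87.7  -0.7  83.8] eul zyx [-0.09 18.   -0.02] F [-0.53  0.16 -1.63] M [-0.02 -0.48  0.07] ff 40.0
```

Request:
{"api": "play_rows", "payload": {
  "translation": [
    [0, 0.0003, 0.001],
    [0, 0.0002, 0.0005],
    [0, 0, 0],
    [0, 0, 0]
  ],
  "delta_rot": [
    [0, 0, 0],
    [0, 0, 0],
    [0, 0, 0],
    [0, 0, 0]
  ],
  "grip": [-1, -1, -1, -1]
}}

```text
clock: 16.12
tool_pos: [0.5933, -0.3291, 0.1383]
eef_rot: [0.633, 0.758, -0.121, -0.1]
contact_force: [-3.0, 0.2, 5.3]
opening: 0.107
finger_force: 40.2
```

Run:
```python
from h import *
where()
```

```text
t 16.12 hook [51.3 -1.  42.6] front [-88.1  -0.8  82.8] eul zyx [-0.1  18.04 -0.03] F [-2.88  0.72  5.33] M [ 0.23  0.2  -0.03] ff 40.2
```

Contact at hook z ≈ 42.7, so the sill is at about 37.7 mm (deck ≈ 7 mm low). I back off slightly, reduce the tilt to 14°, and advance to just before the spring.

Run:
```python
from h import *
p0,q0=goal(51.6,-.9,42.2,18)
q0=R.from_quat(r.get_state()["eef_rot"])
plan([goal(51.6,-.5,43.6,18)+(2,),goal(58,0,43.6,14)+(4,),goal(63,0,43.5,14)+(3,)],p0,q0)
```

```text
T [[0.0002, -0.0002, -0.0007], [0.0002, -0.0002, -0.0006], [0.0, 0.0, 0.001], [0.0, 0.001, 0.001], [0.0, -0.0, 0.001], [0.0, 0.0, 0.001], [0.0, 0.002, -0.0], [0.0, 0.001, -0.001], [0.0, 0.002, 0.0]]
D [[-0.0, -0.0, -0.0], [-0.0, -0.0, -0.1], [-1.0, -0.0, 0.0], [-1.0, -0.0, 0.0], [-1.0, -0.0, 0.0], [-1.0, -0.0, 0.0], [-0.0, -0.0, 0.0], [-0.0, -0.0, 0.0], [-0.0, -0.0, 0.0]]
9 end [ 0.5982 -0.3278  0.1348] [-0.1806  0.9836  0.    ]
```

```bash
sed -i 's/4 if n<3 else 3/4/; s/as_rotvec(degrees=True),1)/as_rotvec(degrees=True),2)/' h.py
python3 - <<'E'
from h import *
p0,q0=goal(51.6,-.9,42.2,18)
q0=R.from_quat(r.get_state()["eef_rot"])
plan([goal(51.6,-.5,43.6,18)+(2,),goal(58,0,43.6,14)+(4,),goal(63,0,43.5,14)+(3,)],p0,q0)
E
```

```text
T [[0.0002, -0.0002, -0.0007], [0.0002, -0.0002, -0.0006], [0.0001, 0.0003, 0.001], [0.0001, 0.0003, 0.0011], [0.0002, 0.0002, 0.001], [0.0001, 0.0003, 0.001], [-0.0, 0.0016, -0.0004], [-0.0, 0.0016, -0.0003], [-0.0, 0.0016, -0.0004]]
D [[-0.02, -0.0, -0.05], [-0.02, -0.0, -0.05], [-1.0, -0.0, 0.0], [-1.0, -0.0, 0.0], [-1.0, -0.0, 0.0], [-1.0, -0.0, 0.0], [-0.0, -0.0, 0.0], [-0.0, -0.0, 0.0], [-0.0, -0.0, 0.0]]
9 end [ 0.5981 -0.3273  0.1348] [-0.1806  0.9836  0.    ]
```

Request:
{"api": "play_rows", "payload": {
  "translation": [
    [0.0002, -0.0002, -0.0007],
    [0.0002, -0.0002, -0.0006],
    [0.0001, 0.0003, 0.001],
    [0.0001, 0.0003, 0.0011],
    [0.0002, 0.0002, 0.001],
    [0.0001, 0.0003, 0.001],
    [0, 0.0016, -0.0004],
    [0, 0.0016, -0.0003],
    [0, 0.0016, -0.0004],
    [0, 0, 0],
    [0, 0, 0]
  ],
  "delta_rot": [
    [0, 0, -0.05],
    [0, 0, -0.05],
    [-1, 0, 0],
    [-1, 0, 0],
    [-1, 0, 0],
    [-1, 0, 0],
    [0, 0, 0],
    [0, 0, 0],
    [0, 0, 0],
    [0, 0, 0],
    [0, 0, 0]
  ],
  "grip": [-1, -1, -1, -1, -1, -1, -1, -1, -1, -1, -1]
}}

```text
clock: 17.5
tool_pos: [0.5986, -0.3269, 0.1347]
eef_rot: [0.635, 0.763, -0.093, -0.078]
contact_force: [1.6, 0.0, -0.8]
opening: 0.109
finger_force: 40.0
```

Run:
```python
from h import *
where()
```

```text
t 17.5 hook [63.7  0.4 43.5] front [-78.2   0.3  73.5] eul zyx [ 0.04 13.93  0.02] F [ 1.58 -0.25 -0.83] M [-0.08 -0.48  0.03] ff 40.0
```

Request:
{"api": "play_rows", "payload": {
  "translation": [
    [0, 0.001, -0.0002],
    [0, 0.001, -0.0003],
    [0, 0, 0],
    [0, 0, 0]
  ],
  "delta_rot": [
    [0, 0, 0],
    [0, 0, 0],
    [0, 0, 0],
    [0, 0, 0]
  ],
  "grip": [-1, -1, -1, -1]
}}

```text
clock: 18.0
tool_pos: [0.6, -0.3269, 0.1347]
eef_rot: [0.635, 0.763, -0.094, -0.078]
contact_force: [-1.9, 0.6, -0.1]
opening: 0.11
finger_force: 40.0
```

Run:
```python
from h import *
where()
```

```text
t 18.0 hook [64.9  0.1 43.4] front [-77.    0.1  73.7] eul zyx [ 0.01 14.03  0.01] F [-1.78  0.94 -0.09] M [-0.05 -0.15 -0.03] ff 40.0
```

Run:
```python
from h import *
plan([goal(68,0,43.4,13)+(3,)])
```

```text
T [[-0.0, 0.0006, 0.0003], [-0.0, 0.0006, 0.0002], [-0.0001, 0.0005, 0.0003]]
D [[-0.34, -0.0, 0.0], [-0.35, -0.01, 0.01], [-0.34, 0.0, 0.0]]
3 end [ 0.6014 -0.3268  0.1336] [-0.1806  0.9836 -0.    ]
```

Request:
{"api": "play_rows", "payload": {
  "translation": [
    [0, 0.0006, 0.0003],
    [0, 0.0006, 0.0002],
    [0, 0.0005, 0.0003],
    [0, 0, 0],
    [0, 0, 0]
  ],
  "delta_rot": [
    [-0.35, 0, 0],
    [-0.35, 0, 0],
    [-0.35, 0, 0],
    [0, 0, 0],
    [0, 0, 0]
  ],
  "grip": [-1, -1, -1, -1, -1]
}}

```text
clock: 18.62
tool_pos: [0.5997, -0.3271, 0.1336]
eef_rot: [0.636, 0.763, -0.088, -0.074]
contact_force: [-6.7, 0.4, 3.5]
opening: 0.109
finger_force: 40.0
```

Run:
```python
from h import *
where()
plan([goal(72,0,43.4,11)+(4,)])
```

```text
t 18.62 hook [65.9  0.  43.2] front [-76.4   0.   71.5] eul zyx [-0.01 13.2   0.04] F [-6.49  1.56  3.54] M [ 0.2   0.88 -0.06] ff 40.0
T [[0.0, 0.0008, 0.0004], [0.0, 0.0008, 0.0005], [0.0, 0.0008, 0.0004], [0.0, 0.0007, 0.0005]]
D [[-0.55, -0.01, -0.0], [-0.55, -0.01, -0.01], [-0.55, -0.01, 0.0], [-0.55, -0.01, -0.0]]
4 end [ 0.6023 -0.3266  0.1312] [-0.1805  0.9836 -0.    ]
```

Request:
{"api": "play_rows", "payload": {
  "translation": [
    [0, -0.0001, -0.0004],
    [0, -0.0001, -0.0004],
    [0, 0, 0],
    [0, 0, 0]
  ],
  "delta_rot": [
    [0, 0, 0],
    [0, 0, 0],
    [0, 0, 0],
    [0, 0, 0]
  ],
  "grip": [-1, -1, -1, -1]
}}

```text
clock: 19.12
tool_pos: [0.6011, -0.3268, 0.134]
eef_rot: [0.636, 0.763, -0.087, -0.073]
contact_force: [-4.0, -0.6, -1.5]
opening: 0.114
finger_force: 40.0
```

Run:
```python
from h import *
where()
```

```text
t 19.12 hook [67.6  0.1 43.9] front [-74.8   0.   71.7] eul zyx [ 0.01 13.02  0.02] F [-4.06  0.12 -1.48] M [0.02 0.71 0.02] ff 40.0
```

Run:
```python
from h import *
plan([goal(72.5,0,43.9,11)+(4,)])
```

```text
T [[-0.0, 0.0006, 0.0005], [-0.0, 0.0005, 0.0005], [-0.0, 0.0006, 0.0004], [-0.0, 0.0005, 0.0005]]
D [[-0.51, -0.0, 0.0], [-0.5, -0.01, 0.01], [-0.51, -0.0, -0.0], [-0.5, -0.01, 0.0]]
4 end [ 0.6028 -0.3264  0.1317] [-0.1806  0.9836 -0.    ]
```

Request:
{"api": "play_rows", "payload": {
  "translation": [
    [0, 0.0006, 0.0005],
    [0, 0.0006, 0.0005],
    [0, 0.0006, 0.0004],
    [0, 0.0006, 0.0005],
    [0, 0, 0],
    [0, 0, 0]
  ],
  "delta_rot": [
    [-0.5, 0, 0],
    [-0.5, 0, 0],
    [-0.5, 0, 0],
    [-0.5, 0, 0],
    [0, 0, 0],
    [0, 0, 0]
  ],
  "grip": [-1, -1, -1, -1, -1, -1]
}}

```text
clock: 19.88
tool_pos: [0.6019, -0.3267, 0.1318]
eef_rot: [0.637, 0.765, -0.075, -0.062]
contact_force: [-6.8, 0.2, 1.6]
opening: 0.109
finger_force: 40.0
```

Run:
```python
from h import *
where()
plan([goal(76.5,0,43.9,9)+(4,)])
```

```text
t 19.88 hook [71.3  0.  43.8] front [-71.9   0.   67. ] eul zyx [-0.   11.16  0.03] F [-6.67  1.38  1.56] M [ 0.16  1.28 -0.02] ff 40.0
T [[0.0, 0.0006, 0.0005], [0.0, 0.0006, 0.0006], [0.0, 0.0005, 0.0005], [0.0, 0.0006, 0.0006]]
D [[-0.54, -0.01, -0.0], [-0.54, -0.0, -0.0], [-0.54, -0.01, -0.0], [-0.54, -0.01, -0.0]]
4 end [ 0.6038 -0.3263  0.1292] [-0.1805  0.9836 -0.    ]
```

Run:
```python
from h import *
plan([goal(76.4,0,44.5,9)+(4,)])
```

```text
T [[0.0, 0.0005, 0.0004], [0.0, 0.0006, 0.0004], [0.0, 0.0005, 0.0004], [0.0, 0.0005, 0.0004]]
D [[-0.54, -0.01, -0.0], [-0.54, -0.0, -0.0], [-0.54, -0.01, -0.0], [-0.54, -0.01, -0.0]]
4 end [ 0.6037 -0.3263  0.1298] [-0.1805  0.9836 -0.    ]
```

Request:
{"api": "play_rows", "payload": {
  "translation": [
    [0, 0.0004, 0.0003],
    [0, 0.0006, 0.0004],
    [0, 0.0006, 0.0004],
    [0, 0.0006, 0.0004],
    [0, 0, 0],
    [0, 0, 0]
  ],
  "delta_rot": [
    [-0.5, 0, 0],
    [-0.5, 0, 0],
    [-0.5, 0, 0],
    [-0.5, 0, 0],
    [0, 0, 0],
    [0, 0, 0]
  ],
  "grip": [-1, -1, -1, -1, -1, -1]
}}

```text
clock: 20.62
tool_pos: [0.6027, -0.3266, 0.1296]
eef_rot: [0.638, 0.766, -0.062, -0.052]
contact_force: [-9.6, -0.1, 1.6]
opening: 0.11
finger_force: 40.0
```

Run:
```python
from h import *
where()
plan([goal(76.4,0,44,6)+(6,)])
```

```text
t 20.62 hook [74.9 -0.1 43.9] front [-69.   -0.   62.4] eul zyx [-0.02  9.32  0.05] F [-9.49  1.59  1.61] M [ 0.23  1.72 -0.04] ff 40.0
T [[0.0, -0.0004, 0.0008], [0.0, -0.0005, 0.0007], [0.0001, -0.0004, 0.0008], [-0.0, -0.0005, 0.0008], [-0.0, -0.0005, 0.0007], [0.0, -0.0004, 0.0008]]
D [[-0.55, -0.01, -0.0], [-0.56, -0.01, -0.01], [-0.55, -0.0, 0.0], [-0.55, -0.01, -0.0], [-0.55, -0.01, -0.01], [-0.56, -0.01, 0.0]]
6 end [ 0.5994 -0.3271  0.1254] [-0.1805  0.9836 -0.    ]
```

Run:
```python
from h import *
plan([goal(75.3,0,44.2,6)+(6,)])
```

```text
T [[0.0, -0.0006, 0.0008], [0.0, -0.0007, 0.0007], [0.0001, -0.0006, 0.0008], [-0.0, -0.0006, 0.0008], [-0.0, -0.0007, 0.0007], [0.0, -0.0006, 0.0007]]
D [[-0.55, -0.01, -0.0], [-0.56, -0.01, -0.01], [-0.55, -0.0, 0.0], [-0.55, -0.01, -0.0], [-0.55, -0.01, -0.01], [-0.56, -0.01, 0.0]]
6 end [ 0.5984 -0.3273  0.1256] [-0.1805  0.9836 -0.    ]
```

Request:
{"api": "play_rows", "payload": {
  "translation": [
    [0, -0.0006, 0.0008],
    [0, -0.0006, 0.0008],
    [0, -0.0006, 0.0007],
    [0, -0.0006, 0.0008],
    [0, -0.0006, 0.0007],
    [0, -0.0006, 0.0007],
    [0, 0, 0],
    [0, 0, 0]
  ],
  "delta_rot": [
    [-0.55, 0, 0],
    [-0.55, 0, 0],
    [-0.55, 0, 0],
    [-0.55, 0, 0],
    [-0.55, 0, 0],
    [-0.55, 0, 0],
    [0, 0, 0],
    [0, 0, 0]
  ],
  "grip": [-1, -1, -1, -1, -1, -1, -1, -1]
}}

```text
clock: 21.62
tool_pos: [0.5985, -0.3274, 0.1253]
eef_rot: [0.639, 0.767, -0.04, -0.034]
contact_force: [-8.7, -0.3, -0.0]
opening: 0.11
finger_force: 40.0
```

Run:
```python
from h import *
where()
plan([goal(75.7,0,44.2,2.5)+(6,)])
```

```text
t 21.62 hook [75.4 -0.1 43.9] front [-69.3  -0.   54.2] eul zyx [-0.02  6.02  0.05] F [-8.57  1.26 -0.04] M [0.09 1.72 0.01] ff 40.0
T [[0.0, -0.0007, 0.0008], [0.0, -0.0007, 0.0009], [0.0001, -0.0007, 0.0008], [-0.0, -0.0007, 0.0008], [-0.0, -0.0007, 0.0008], [0.0, -0.0007, 0.0009]]
D [[-0.59, -0.01, -0.0], [-0.58, -0.01, -0.01], [-0.59, -0.0, -0.0], [-0.59, -0.01, -0.01], [-0.59, -0.01, 0.0], [-0.58, -0.01, -0.0]]
6 end [ 0.594  -0.3281  0.1207] [-0.1805  0.9836 -0.    ]
```

Request:
{"api": "play_rows", "payload": {
  "translation": [
    [0, -0.0007, 0.0008],
    [0, -0.0007, 0.0009],
    [0, -0.0007, 0.0008],
    [0, -0.0007, 0.0008],
    [0, -0.0007, 0.0008],
    [0, -0.0007, 0.0009],
    [0, 0, 0],
    [0, 0, 0]
  ],
  "delta_rot": [
    [-0.6, 0, 0],
    [-0.6, 0, 0],
    [-0.6, 0, 0],
    [-0.55, 0, 0],
    [-0.6, 0, 0],
    [-0.55, 0, 0],
    [0, 0, 0],
    [0, 0, 0]
  ],
  "grip": [-1, -1, -1, -1, -1, -1, -1, -1]
}}

```text
clock: 22.62
tool_pos: [0.5937, -0.3283, 0.1205]
eef_rot: [0.64, 0.768, -0.017, -0.015]
contact_force: [-9.3, -0.8, -0.2]
opening: 0.112
finger_force: 40.0
```

Run:
```python
from h import *
where()
plan([goal(75.7,0,43.6,0.8)+(4,)])
```

```text
t 22.62 hook [75.4 -0.1 43.9] front [-69.7  -0.   45.3] eul zyx [-0.03  2.55  0.05] F [-9.27  0.91 -0.18] M [ 0.09  1.86 -0.02] ff 40.0
T [[0.0, -0.0005, 0.0007], [0.0001, -0.0004, 0.0007], [-0.0, -0.0005, 0.0008], [0.0, -0.0005, 0.0007]]
D [[-0.44, -0.01, -0.01], [-0.44, -0.02, -0.01], [-0.43, -0.01, -0.0], [-0.44, -0.01, -0.01]]
4 end [ 0.5918 -0.3285  0.1176] [-0.1805  0.9836  0.    ]
```

Request:
{"api": "play_rows", "payload": {
  "translation": [
    [0, -0.0005, 0.0007],
    [0, -0.0004, 0.0007],
    [0, -0.0005, 0.0008],
    [0, -0.0005, 0.0007],
    [0, 0, 0],
    [0, 0, 0]
  ],
  "delta_rot": [
    [-0.45, 0, 0],
    [-0.45, 0, 0],
    [-0.45, 0, 0],
    [-0.45, 0, 0],
    [0, 0, 0],
    [0, 0, 0]
  ],
  "grip": [-1, -1, -1, -1, -1, -1]
}}

```text
clock: 23.38
tool_pos: [0.5916, -0.3287, 0.1177]
eef_rot: [0.64, 0.768, -0.005, -0.005]
contact_force: [-10.1, -0.8, 0.6]
opening: 0.105
finger_force: 40.0
```

Run:
```python
from h import *
where()
plan([goal(75.7,0,43.1,-.2)+(3,)])
```

```text
t 23.38 hook [75.5 -0.1 43.7] front [-69.5  -0.1  40.6] eul zyx [-0.03  0.77  0.05] F [-10.08   1.02   0.65] M [0.15 1.93 0.05] ff 40.0
T [[0.0001, -0.0004, 0.0007], [0.0, -0.0003, 0.0007], [0.0001, -0.0004, 0.0006]]
D [[-0.32, -0.02, -0.01], [-0.33, -0.01, -0.01], [-0.32, -0.02, -0.02]]
3 end [ 0.5905 -0.3287  0.1157] [-0.1806  0.9836 -0.    ]
```

Request:
{"api": "play_rows", "payload": {
  "translation": [
    [0, -0.0004, 0.0007],
    [0, -0.0003, 0.0007],
    [0, -0.0004, 0.0006],
    [0, 0, 0],
    [0, 0, 0]
  ],
  "delta_rot": [
    [-0.3, 0, 0],
    [-0.3, 0, 0],
    [-0.3, 0, 0],
    [0, 0, 0],
    [0, 0, 0]
  ],
  "grip": [-1, -1, -1, -1, -1]
}}

```text
clock: 24.0
tool_pos: [0.5906, -0.3288, 0.1165]
eef_rot: [0.64, 0.768, 0.001, 0.001]
contact_force: [-11.3, -0.4, 5.6]
opening: 0.107
finger_force: 40.0
```

Run:
```python
from h import *
where()
im=r.snapshot("scene");x,y=258,210
cv2.imwrite("pics/down.png",cv2.resize(im[y:y+90,x:x+120],(800,600),interpolation=cv2.INTER_CUBIC))
plan([goal(75.7,0,42.9,-1)+(3,)])
```

```text
t 24.0 hook [75.7 -0.1 43.8] front [-69.3  -0.   38.5] eul zyx [-0.04 -0.13  0.03] F [-11.23   1.66   5.58] M [0.33 2.23 0.06] ff 40.0
T [[0.0, -0.0004, 0.0007], [0.0001, -0.0003, 0.0007], [0.0, -0.0004, 0.0007]]
D [[-0.29, -0.01, -0.01], [-0.29, -0.01, -0.02], [-0.29, -0.01, -0.01]]
3 end [ 0.5895 -0.3289  0.1143] [-0.1805  0.9836  0.0001]
```

View pics/down.png

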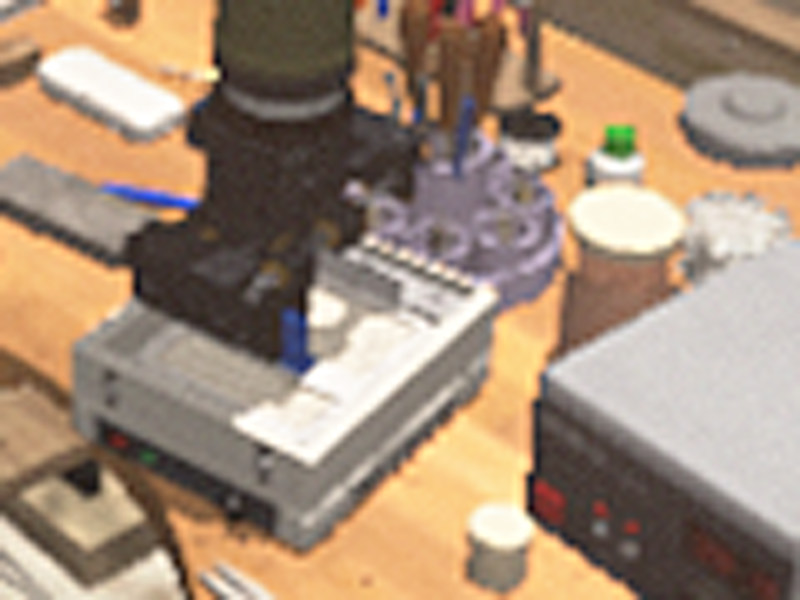

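The frame sits inside the recess, with the tab at about (295,340) and the front edge inside the front wall. The forces indicate it rests on both sill and ledge. I release with a partial opening.

Request:
{"api": "play_rows", "payload": {
  "translation": [
    [0, 0, 0],
    [0, 0, 0],
    [0, 0, 0],
    [0, 0, 0],
    [0, 0, 0],
    [0, 0, 0],
    [0, 0, 0],
    [0, 0, 0]
  ],
  "delta_rot": [
    [0, 0, 0],
    [0, 0, 0],
    [0, 0, 0],
    [0, 0, 0],
    [0, 0, 0],
    [0, 0, 0],
    [0, 0, 0],
    [0, 0, 0]
  ],
  "grip": [-0.6, -0.4, -0.2, 0, 0, 0, 0, 0]
}}

```text
clock: 25.05
tool_pos: [0.5939, -0.328, 0.1167]
eef_rot: [0.64, 0.768, 0.004, 0.003]
contact_force: [-0.3, 0.0, 0.5]
opening: 0.498
finger_force: 0.0
```

Run:
```python
from h import *
where();print(r.get_state()["opening"])
```

```text
t 25.05 hook [79.6  0.1 44.6] front [-65.4   0.1  38.2] eul zyx [ 0.01 -0.56  0.01] F [-0.28  0.09  0.5 ] M [-0.01 -0.06 -0.04] ff 0.0
0.49848364718908217
```

Request:
{"api": "play_rows", "payload": {
  "translation": [
    [0, -0.002, -0.01],
    [0, 0, -0.02],
    [0, 0, -0.03],
    [0, 0, -0.03],
    [0, -0.04, -0.02],
    [0, -0.04, -0.02],
    [0, -0.04, -0.02],
    [-0.03, -0.02, -0.02],
    [-0.04, 0, -0.01],
    [-0.04, 0, 0],
    [-0.04, 0, 0],
    [-0.04, 0, 0],
    [0, 0, 0],
    [0, 0, 0]
  ],
  "delta_rot": [
    [0, 0, 0],
    [0, 0, 0],
    [0, 0, 0],
    [0, 0, 0],
    [0, 0, 0],
    [0, 0, 0],
    [0, 0, 0],
    [0, 0, 0],
    [0, 0, 0],
    [0, 0, 0],
    [0, 0, 0],
    [0, 0, 0],
    [0, 0, 0],
    [0, 0, 0]
  ],
  "grip": [0, 0, 0, 0, 0, 0, 0, 0, 0, 0, 0, 0, 0, 0]
}}

```text
clock: 26.8
tool_pos: [0.4871, -0.5398, 0.2962]
eef_rot: [0.64, 0.769, 0.004, 0.003]
contact_force: [0.2, -0.0, -0.6]
opening: 0.504
finger_force: 0.0
```

Run:
```python
from h import *
out=[];Re=R.from_euler("z",EY,degrees=True)
P=E0+Re.apply([-.001,0,.038])
for k in(0,1):
  for c,x,y in(("top",268,150),("scene",258,218)):
    im=r.snapshot(c); g=cv2.resize(im[y:y+75,x:x+100],(400,300),interpolation=cv2.INTER_CUBIC)
    if k: draw(c,"filter_frame",P,Re,g,x,y,4,(0,0,255))
    out.append(g)
cv2.imwrite("pics/fin.png",np.vstack([np.hstack(out[:2]),np.hstack(out[2:])]))
for n in("charcoal_block","bench_block","pliers_blue","cream_pot"):
    print(n,[(d["point"],d["confidence"]) for d in r.look_for("top",n)][:1])
```

```text
charcoal_block [([0.5437, -0.0935, 0.0237], 0.65)]
bench_block [([0.634, -0.1081, 0.0203], 0.57)]
pliers_blue [([0.4717, -0.4765, 0.0131], 0.58)]
cream_pot [([0.5439, -0.0955, 0.0206], 0.72)]
```

View pics/fin.png

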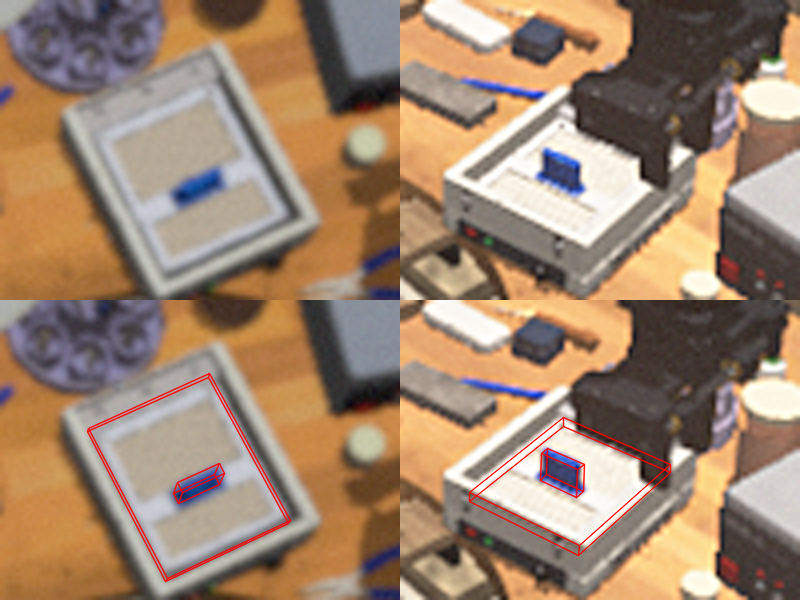

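Run:
```python
from h import *
Re=R.from_euler("z",EY,degrees=True)
im=r.snapshot("top").astype(int)
m=((im[...,0]-im[...,2]>50)&(im[...,0]-im[...,1]>20)); m[:195]=0;m[206:]=0;m[:,:305]=0;m[:,330:]=0
m=m|False
v,u=np.nonzero(m);print("blue",u.mean(),v.mean(),len(u))
for d in(0,3,6):
    s=np.zeros((384*8,512*8),np.uint8)
    for z0 in(38,):
        b=box(-20,-10,-20,20,10,40); q=(proj("top",E0+Re.apply(b+[(-1+d)/1e3,0,z0/1e3]))+.5)*8
        cv2.fillConvexPoly(s,cv2.convexHull(q.astype(np.float32)).astype(np.int32),1)
    vv,uu=np.nonzero(s);print(d,(uu.mean()+.5)/8-.5,(vv.mean()+.5)/8-.5,len(uu)/64)
me=lambda p:(E0+Re.apply([p[0],p[1],.038]),Re*R.from_euler("z",p[2]))
print(efit("top",im,[((-75,-58,10),(75,-58,10)),((-70,60,10),(60,60,10))],(0,0,0),me))
```

```text
blue 316.5098039215686 197.07843137254903 51
0 317.0996967991998 195.22832270567642 62.484375
3 316.6874373119358 194.48439067201605 62.3125
6 316.2882742257742 193.74275724275725 62.5625
(array([-5.3806,  0.4031, -0.0726]), array([-1.0125,  0.5664]), np.float64(1.0817497491565233))
```

Run:
```python
from h import *
im=r.snapshot("top").astype(int)
for a,b in((50,20),(35,12),(25,8)):
    m=((im[...,0]-im[...,2]>a)&(im[...,0]-im[...,1]>b)).astype(np.uint8); m[:185]=0;m[208:]=0;m[:,:300]=0;m[:,335:]=0
    n,l,st,ce=cv2.connectedComponentsWithStats(m); k=1+st[1:,4].argmax(); print(ce[k],st[k])
```

```text
[317.2656 196.2344] [311 192  13   9  64]
[317.3506 196.3377] [311 192  14  10  77]
[317.381  196.4762] [311 192  14  10  84]
```

The observed tab centroid (317.3, 196.3) matches home and is about 2.5 px from the pushed-back position. The frame lies flat and the arm is clear, so I hand in.

```bash
python3 -c "
from plant import r
print(r.finish_job())"
```

```text
the job is handed in; nothing more can be done
None
```

The filter frame is fitted under both lips, pushed home by the spring and let go, and the job is handed in; no verdict came back, and the home position is judged from the last pictures.

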